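# Clip the purple finger-maze module onto the desk rail

### The job

Clip the purple finger-maze module onto the metal rail on the plywood plate: hook its steel lip under the dark hook edge with the orange foot end held up, then rock that end down until the sprung orange foot clicks in under the orange catch. Leave the module locked in flat, square and centred from side to side, let go of it, be gentle with it and the rail (never lean on them with more than 25 N), and leave everything else on the table where it is.

Things in the scene. Friction and masses are not known exactly. Their poses are not given: they have to be found in the camera images.
- module: Purple finger-maze module, loose, 0.3 kg. Origin: centre of the underside of its board, z up, lies flat at the start; may swap places with the yellow one. Board 100 x 80 x 14 mm (x, y, z). Pale wooden grip bar on it: 16 mm thick in x, 44 mm long in y, centred on x = +10 mm, up to z = 62 mm. Steel lip at its -x end, orange foot at its +x end.
- lip (a point): Middle of the lower front edge of the module's steel lip, (-66, 0, 0) mm in the module's frame, same axes. The lip is 80 mm wide, 4 mm thick (z = 0 to 4) and stands 16 mm out from the board's -x edge.
- grip (a point): Where to take hold of the grip bar: middle of its thickness and length, 12 mm below its top, (10, 0, 50) mm in the module's frame, same axes.
- foot (a joint): Travel of the sprung foot, m: 0 out, 0.008 fully in (towards module -x); 1.5 N at 0, plus 0.3 N per mm. Orange tongue 50 mm wide, round nose of radius 3 mm about x = 54, z = 8 mm of the module. Passing the catch it is pushed in 4 to 6 mm, then springs out to under 1 mm: the click. That takes some 4 to 8 N down at the foot.
- dock: Fixed plywood plate 240 x 130 x 10 mm with a metal clip rail 100 mm wide (y) on it. Origin: centre of its underside, z up. The module goes on with its axes along the plate's (lip to -x), centred at y = 0. The rail is clamped up to 22 mm either way of mid-travel along the plate's x: THIS SHIFT IS NOT REPORTED, feel (or see) it; the rail cannot be pushed along.
- hook (a point): Foot of the hook wall's inner face when the rail is at mid-travel: on the bed (the flat the module lies on, 14 mm above the table), at (-66, 0, 14) mm in the dock's frame, same axes. The real wall is up to 22 mm either way in x. A dark hook edge overhangs the bed from the wall to 7 mm towards +x, underside 8, top 13 mm above the bed: the lip fits below it tilted up to 25 degrees.
- catch (a point): Tip of the orange catch, at its underside, at mid-travel: (52.5, 0, 26) mm in the dock's frame, same axes; it shifts with the rail, always 118.5 mm from the hook wall and 12 mm above the bed. Tip 3 mm thick, then a 60 degree ramp up and outwards (+x) to 27 mm above the bed, which pushes the foot in. With the lip against the hook wall the board clears the tip by 2.5 mm; farther out it lands on it.
- yellow: Bystander: a yellow module of the same shape with a snake maze and a dark grip bar; origin at the centre of the board's underside. Leave alone.
- round: Bystander: pale square board 120 x 120 x 10 mm with a black spiral; origin at the centre of its underside.
- cup: Bystander: blue pencil cup, 72 mm across, 95 mm high, pencils to 165 mm; origin at the centre of its underside.
- stylus: Bystander: wooden stick 150 x 6 x 6 mm on the table; origin at the centre of its underside.
- pot: Bystander: terracotta plant pot, 86 mm across, plant to 126 mm high; origin at the centre of its underside.
- mug: Bystander: white mug, 76 mm across, 90 mm high; origin at the centre of its underside.
There are look-alikes about, which are no part of the job. What is shaped like the module but green or red is not meant.

How it is judged:
On the way, in this order (a step that is already met when the one before it is completed fails the run):
1. the lip is down at the hook edge (within 45 mm of its mid-travel place along the rail, lip's lower edge under 7 mm above the bed) with the module tilted foot end up by 0.08 to 0.6 rad (z of lip in the frame of dock below 0.021 m and x of lip in the frame of dock between -0.111 and -0.021 m and y of lip in the frame of dock between -0.025 and 0.025 m and angle between module's own z axis and vertical between 0.08 and 0.6 rad), for 0.1 s.
2. the module lies flat on the bed with its foot sprung out under the catch (z of module in the frame of dock between 0.0115 and 0.0165 m and z of lip in the frame of dock between 0.0115 and 0.0165 m and x of module in the frame of dock between -0.0245 and 0.025 m and y of module in the frame of dock between -0.012 and 0.012 m and angle between module's own z axis and vertical below 0.03 rad and angle between the x axis of module and the x axis of dock, either way round below 0.06 rad and value of joint foot below 0.003 m), for 0.2 s.
At the end, for the whole second after the job is handed in: Purple module flat on the bed (origin and lip within 2.5 mm of bed height, tilt under 0.03 rad), foot sprung out (under 3 mm in) beneath the catch, square to the rail within 0.06 rad, centred across it within 12 mm, at rest, released (all of step 2 and linear speed of module below 0.01 m/s and contact force between module and the fingers below 0.2 N); the robot touches nothing.
It fails at once if the purple module is pressed against the rail or plate with more than 25 N (contact force between module and dock above 25 N).
It fails at once if the robot presses on the rail or plate with more than 25 N (contact force between any of the arm, the fingers and dock above 25 N).
It fails at once if another thing on the table is moved by more than 15 mm (distance of any of yellow, round, cup, stylus, pot, mug from where it was at the start of the episode above 0.015 m).
It also fails if it takes over 51 s, if anything falls off the work surface, if the arm or the gripper's body presses on something with over 40 N, if the wrist force passes 120 N, or if a joint passes its speed limit or range.

### The arm

A 6-joint arm with a two-finger parallel gripper is mounted at the origin on the work surface. World frame = base frame: x ahead of the robot, y to its left, z up, the work surface at z = 0. Lengths are in m, angles in rad, forces in N, time in s.
With the tool pointing down it reaches from about 0.35 to 0.925 m from the base axis. Payload 6.4 kg.
Tool frame: the origin (TCP) lies at the very end of the fingers, on their centre line; the grasp point (between the pads) lies 19 mm behind it (manip.grip_point_offset is the distance from the TCP to the grasp point, in m); z points along the fingers, y is the line along which they close (so a half turn about z gives the same grasp; the last joint's range is limited). The gripper opens to 94 mm and grips with 3 to 60 N. Pads are 16 mm wide; open, the fingers measure 119 mm over their backs; the gripper's body (75 mm by 177 mm) begins 78 mm behind the grasp point.
Start: joints at [1.148, 0.245, 1.558, -0, 1.339, -0.174], TCP at [0.16, 0.63, 0.205] pointing down, gripper open.
Joint ranges: [-3.13, 3.13], [-1.02, 2.26], [0.13, 2.54], [-0.95, 4.09], [0.21, 2.88], [-2.74, 2.74]. Speed limits (rad/s): [2.57, 2.57, 3.14, 3.14, 3.14, 3.14].

### API

Orientations are given as a unit quaternion [w, x, y, z].
In Python, from workcell import observe, viewer, manip, nets gives the robot as it stands. The module is installed in compiled form; this text tells all that it offers.
- The arm moves only by the shell command python3 -m crank 'ROWS' [FORCE]. ROWS is text: rows parted by semicolons, each of 5 numbers parted by spaces: the opening, from 0 (shut) to 1 (fully open), then the shift along the world's x, y, z in mm, then the turn about the world's z in rad. A call has 1 to 12 rows; each row shifts and turns the commanded pose from where the row before left it; what a row does not reach is not made up. A row lasts 1/12 s, in which the tool goes at most 41.7 mm and 7.16 degrees, less where a joint would pass 70% of its speed; a pose out of reach is approached as far as the arm can. A call is refused whole if a number of a shift passes 41.7 or a number of a turn 0.125, either way. A call with a gripper value outside its range is refused whole. The fingers move at their own pace and stop on an object; FORCE is the grip in N (left out, the last holds). Time passes only in rows, so rows that do not move let the fingers close. It gives the time, the measured TCP pose, the force, the opening and the grip force at its end, in the units of the state.
- observe(): the state, without advancing time (a new reading comes with each control period).
- viewer.capture(name): name is "side" or "top"; returns the picture (384x512x3 uint8, red, green, blue); there is no depth.
- viewer.camera_info(name): a dict with "intrinsics" (3x3 intrinsics, pixels), "dist_coeffs" ([k1, k2, p1, p2, k3] as OpenCV has them; the pictures are not rectified), "cam_to_world" (4x4, takes a point from camera to world coordinates). Camera axes: x right, y down, z forward; pixel columns grow to the right and rows downward; lengths in m; the calibration is good to about 2 mm. A picture is of the moment at which its call begins. camera_info takes no time and is no camera call.
- manip.job_done(): hands the job in; it is judged then, once.
Trained networks look in the newest picture that a camera, given by its name, has taken for a name from the list of things; names that differ only in an ending like _2 or _b are one class to them, and where a whole thing is asked for, a point or a joint stands for the part that bears it (a point fixed in the world has none). Each returns a list of dicts, best first, with "confidence" (0 to 1); they miss things now and then, are a little off and sometimes report something else, mostly with a low value. They report only what shows in the picture. A call takes as long as a camera call. They do not tell look-alikes from the thing itself.
- nets.find_in(camera, label): "position" ([x, y, z] in m, in the coordinates of the camera as it stood for that picture, good to about 4 mm: the middle of the surface that is visible of it).
- nets.silhouettes(camera, label): "pixels" (384x512 bool, what is visible of it).
The state is a dict: "time": time; "joint_positions": joint angles; "joint_velocities": joint speeds; "tau": joint torques, N m; "eef_pos": TCP position; "ee_rot": TCP orientation; "ft_force": force on the tool from outside, world axes, zero at the start; "moment": the same for the moment, N m; "opening": finger opening in m; "finger_force": force on a finger pad.
Only numpy, scipy, OpenCV 4.12 (cv2) and the standard library are available. Lean on these libraries where they do the work, as an engineer would, in place of code of your own. Each camera call takes 0.05 s, during which the arm holds its last target. There are 200 camera calls.

## Working session

There is one attempt and no reset: what is moved stays moved. The work goes in short steps, Python scripts to look and compute and a shell command to move; the robot and the scene stay as the last step left them, time stands still between calls to the robot, and variables do not carry over. Pictures are saved under pics/ and viewed, at most 12 in all, crops included, and the job is handed in when it is done.

```bash
mkdir -p pics
cat > h.py <<'E'
import numpy as np, cv2
from workcell import observe, viewer, manip, nets
def snap(c,n):
    im=viewer.capture(c); cv2.imwrite(f'pics/{n}.png',im[:,:,::-1]); return im
def ray(c,uv):
    i=viewer.camera_info(c); T=np.array(i['cam_to_world'])
    p=cv2.undistortPoints(np.array(uv,float).reshape(-1,1,2),np.array(i['intrinsics']),np.array(i['dist_coeffs'])).reshape(-1,2)
    return T[:3,3],np.c_[p,np.ones(len(p))]@T[:3,:3].T
def at(c,uv,z):
    o,d=ray(c,uv); return o+d*((z-o[2])/d[:,2])[:,None]
def proj(c,P):
    i=viewer.camera_info(c); T=np.linalg.inv(np.array(i['cam_to_world']))
    return cv2.projectPoints(np.array(P,float).reshape(-1,1,3),cv2.Rodrigues(T[:3,:3])[0],T[:3,3],np.array(i['intrinsics']),np.array(i['dist_coeffs']))[0].reshape(-1,2)
def find(c,l):
    T=np.array(viewer.camera_info(c)['cam_to_world'])
    return [(round(r['confidence'],2),(T[:3,:3]@r['position']+T[:3,3]).round(4),proj(c,[T[:3,:3]@r['position']+T[:3,3]])[0].round()) for r in nets.find_in(c,l)]
E
python3 - <<'E'
from h import *
a=snap('top','top0'); b=snap('side','side0')
cv2.imwrite('pics/both0.png',cv2.resize(np.vstack([a,b])[:,:,::-1],None,fx=.78,fy=.78))
for c in('top','side'):
    print(c,np.array(viewer.camera_info(c)['cam_to_world']).round(2).tolist())
    for l in('module','dock'): print(l,find(c,l))
s=observe();print(s['time'],s['opening'],s['ee_rot'])
E
```

```text
top [[-0.1, -0.97, 0.2, 0.25], [-1.0, 0.09, -0.02, 0.0], [0.0, -0.2, -0.98, 1.4], [0.0, 0.0, 0.0, 1.0]]
module [(0.96, array([ 0.6469, -0.4251,  0.0156]), array([346., 156.])), (0.82, array([ 0.2584, -0.4794,  0.0126]), array([373., 249.])), (0.68, array([ 0.4627, -0.4744,  0.0127]), array([364., 198.]))]
dock [(0.77, array([0.5037, 0.2325, 0.0138]), array([190., 205.]))]
side [[0.96, -0.18, 0.19, 0.26], [-0.26, -0.65, 0.71, -1.05], [-0.01, -0.74, -0.67, 1.01], [0.0, 0.0, 0.0, 1.0]]
module [(0.83, array([ 0.6332, -0.4423,  0.0096]), array([337., 305.])), (0.81, array([ 0.2522, -0.4938,  0.0089]), array([194., 359.])), (0.67, array([ 0.4705, -0.3059,  0.0134]), array([261., 278.])), (0.63, array([ 0.4619, -0.4888,  0.0124]), array([278., 336.])), (0.36, array([ 0.5172, -0.1184,  0.0143]), array([259., 226.]))]
dock [(0.78, array([0.5057, 0.2194, 0.0105]), array([230., 160.]))]
0.3 0.09403153848573242 [-9.78177448e-05  1.24060083e-01  9.92274662e-01 -2.86039968e-04]
```

View pics/both0.png

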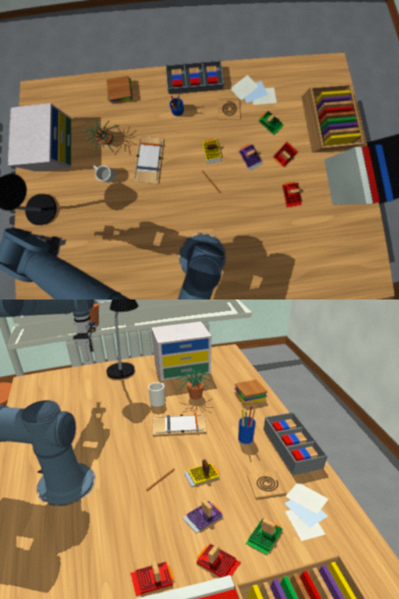

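The shrunken pair shows the module-shaped things at these top-view pixels: yellow (272,192), purple (320,199), green (346,156), red (366,197) and red (375,249). The purple one at (320,199) (side view (260,276)) fits, by colour and its pale bar. The dock is at (190,205) top and (230,160) side. I'll confirm with enlarged crops.

Run:
```python
import cv2,numpy as np
t=cv2.imread('pics/top0.png');s=cv2.imread('pics/side0.png')
def crop(im,u,v,w=40,h=30): return cv2.resize(im[v-h:v+h,u-w:u+w],(400,300),interpolation=cv2.INTER_CUBIC)
cv2.imwrite('pics/c1.png',np.vstack([np.hstack([crop(t,320,199),crop(s,260,276)]),np.hstack([crop(t,190,205),crop(s,230,160)])]))
```

```text
(no output)
```

View pics/c1.png

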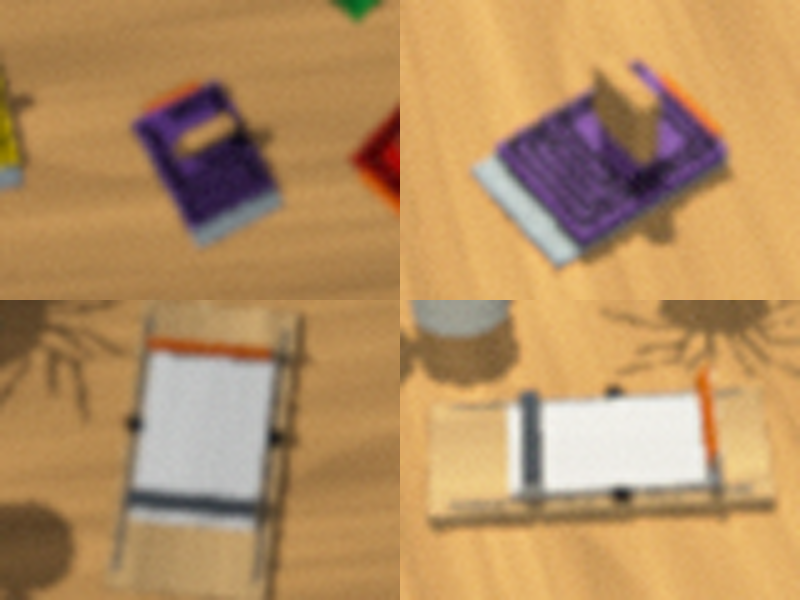

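The crops show it clearly. The purple module has a pale bar, its steel lip at the lower right in top, about (330,212), and its orange foot at the upper left, about (315,189). The dock's dark hook is at about (190,219) top and its orange catch at about (192,199), so dock x is roughly world x. Next I'll fit the poses.

```bash
cat > fit.py <<'E'
from h import *
from scipy.optimize import minimize
S=8
def hullmask(P,sub,c):
    m=np.zeros((60*S,90*S),np.uint8)
    for b in P: 
        q=(proj(c,b)-sub+.5)*S
        cv2.fillConvexPoly(m,cv2.convexHull(q.astype(np.float32)).round().astype(int),1)
    return cv2.resize(m.astype(np.float32),(90,60),interpolation=cv2.INTER_AREA)
def box(x0,x1,y0,y1,z0,z1): return np.array([[x,y,z] for x in(x0,x1) for y in(y0,y1) for z in(z0,z1)])
def place(boxes,p):
    c,s=np.cos(p[2]),np.sin(p[2]); R=np.array([[c,-s,0],[s,c,0],[0,0,1]])
    return [b@R.T+[p[0],p[1],0] for b in boxes]
def fit(boxes,masks,p0):
    data=[]
    for c,m in masks.items():
        u=np.argwhere(m).mean(0)[::-1].round()-[45,30]; u=u.astype(int)
        data.append((c,u,m[u[1]:u[1]+60,u[0]:u[0]+90].astype(np.float32)))
    f=lambda p:sum(np.abs(hullmask(place(boxes,p),u,c)-m).sum()/m.sum() for c,u,m in data)
    best=min((minimize(f,p0,method='Nelder-Mead',options=dict(initial_simplex=np.array(p0)+np.array([[0,0,0],[.02,0,0],[0,.02,0],[0,0,t]]),xatol=1e-4,fatol=1e-4)) for t in(.2,-.2)),key=lambda r:r.fun)
    return best.x.round(4),best.fun
def hull(m):
    n,l,st,_=cv2.connectedComponentsWithStats(m.astype(np.uint8)); k=1+st[1:,4].argmax()
    cs,_=cv2.findContours((l==k).astype(np.uint8),0,1); o=np.zeros_like(m,np.uint8); cv2.fillPoly(o,[cv2.convexHull(np.vstack(cs))],1); return o
E
python3 - <<'E'
from fit import *
im={'top':cv2.imread('pics/top0.png'),'side':cv2.imread('pics/side0.png')}
ctr={'top':(320,199),'side':(260,276)}
mm={}
for c in im:
    h=cv2.cvtColor(im[c],cv2.COLOR_BGR2HSV); m=(h[...,0]>115)&(h[...,0]<150)&(h[...,1]>70)
    w=np.zeros_like(m); u,v=ctr[c]; w[v-24:v+24,u-28:u+28]=1; mm[c]=hull(m&w); print(c,(m&w).sum(),mm[c].sum())
# initial: lip/foot in top
a,b=at('top',[[329.5,213],[315.5,189]],.01); print(a,b)
p0=[*((a+b)/2)[:2],np.arctan2(*(b-a)[1::-1])]
B=[box(-.05,.05,-.04,.04,0,.014)]
for k in(['top'],['side'],['top','side']): print('module',k,fit(B,{c:mm[c] for c in k},p0))
dm={}
for c in im:
    viewer.capture(c); r=nets.silhouettes(c,'dock'); print(c,[(x['confidence'],x['pixels'].sum(),np.argwhere(x['pixels']).mean(0)) for x in r]); dm[c]=hull(r[0]['pixels'])
D=[box(-.12,.12,-.065,.065,0,.01)]
for k in(['top'],['side'],['top','side']):
    print('dock',k,fit(D,{c:dm[c] for c in k},[.5,.23,-.05]))
E
```

```text
top 334 440
side 627 794
[ 0.41711978 -0.32491124  0.01      ] [ 0.52045995 -0.2813432   0.01      ]
module ['top'] (array([ 0.4743, -0.2958,  0.4046]), np.float64(0.14343039691448212))
module ['side'] (array([ 0.4764, -0.2957,  0.3999]), np.float64(0.27827849984169006))
module ['top', 'side'] (array([ 0.4739, -0.2951,  0.37  ]), np.float64(0.4292571544647217))
top [(0.88, np.int64(1919), array([205.42261595, 190.04533611]))]
side [(0.94, np.int64(1697), array([160.55274013, 229.3942251 ]))]
dock ['top'] (array([ 0.5068,  0.2328, -0.2019]), np.float64(0.04418184608221054))
dock ['side'] (array([ 0.5063,  0.2279, -0.1889]), np.float64(0.09531166404485703))
dock ['top', 'side'] (array([ 0.5064,  0.2316, -0.187 ]), np.float64(0.14750096201896667))
```

Run:
```python
from fit import *
p=np.array([.5066,.232,-.195]); ax=np.array([np.cos(p[2]),np.sin(p[2])]); ay=np.array([-ax[1],ax[0]])
for c in('top','side'):
    im=cv2.imread(f'pics/{c}0.png').astype(np.float32)
    x=np.arange(-120,121,1.)/1000
    for z,name in((.028,'catch/hook z28'),):
        prof=0
        for y in np.linspace(-.035,.035,15):
            P=np.c_[p[:2]+x[:,None]*ax+y*ay,np.full(len(x),z)]
            q=proj(c,P).astype(np.float32)
            prof=prof+cv2.remap(im,q[:,:1],q[:,1:],cv2.INTER_LINEAR)[:,0]/15
        b=prof; hs=b.sum(1)/3; org=b[:,2]-b[:,0]
        i0=hs[:110].argmin(); print(c,name,'dark min at',x[i0]*1000)
        print(' dark prof',[(int(x[i]*1000),int(hs[i])) for i in range(max(0,i0-20),i0+24,3)])
        print(' R-B',[(int(x[i]*1000),int(org[i])) for i in range(155,225,3)])
B=[box(-.05,.05,-.04,.04,0,.014)]
# lateral check: bed/white centre in top at z=.014
im=cv2.imread('pics/top0.png').astype(np.float32)
y=np.arange(-75,76,1.)/1000; prof=0
for xx in np.linspace(-.03,.03,9):
    P=np.c_[p[:2]+xx*ax+y[:,None]*ay,np.full(len(y),.014)]; q=proj('top',P).astype(np.float32)
    prof=prof+cv2.remap(im,q[:,:1],q[:,1:],cv2.INTER_LINEAR)[:,0]/9
d=np.diff(prof[:,0]); print('bed y edges mm',y[d.argmax()]*1000,y[d.argmin()]*1000)
```

```text
top catch/hook z28 dark min at -48.0
 dark prof [(-68, 149), (-65, 160), (-62, 166), (-59, 158), (-56, 131), (-53, 97), (-50, 73), (-47, 69), (-44, 88), (-41, 123), (-38, 158), (-35, 179), (-32, 189), (-29, 192), (-26, 192)]
 R-B [(35, 0), (38, 0), (41, 0), (44, 0), (47, 0), (50, 0), (53, 0), (56, 0), (59, 0), (62, 0), (65, 2), (68, 13), (71, 40), (74, 80), (77, 117), (80, 127), (83, 114), (86, 97), (89, 87), (92, 83), (95, 82), (98, 82), (101, 82), (104, 82)]
side catch/hook z28 dark min at -45.0
 dark prof [(-65, 181), (-62, 200), (-59, 220), (-56, 210), (-53, 162), (-50, 115), (-47, 92), (-44, 98), (-41, 126), (-38, 176), (-35, 216), (-32, 226), (-29, 226), (-26, 225), (-23, 225)]
 R-B [(35, 15), (38, 16), (41, 16), (44, 16), (47, 16), (50, 16), (53, 16), (56, 16), (59, 15), (62, 15), (65, 14), (68, 20), (71, 48), (74, 102), (77, 158), (80, 159), (83, 123), (86, 99), (89, 94), (92, 96), (95, 97), (98, 97), (101, 97), (104, 99)]
bed y edges mm -52.0 50.0
```

Fitted poses (x, y in m, yaw in rad):
- Module: about (0.4745, -0.2955, 0.39).
- Dock: about (0.5066, 0.231, -0.195).
- Rail shift: about +19.5 mm, so the wall is at dock x of about -46.5 mm.

I'll grip the bar across its 44 mm length, so the module can swing lip-down about the pads.

```bash
python3 -m crank '1 20 -38 0 0.053;1 20 -38 0 0.053;1 20 -38 0 0.053;1 20 -38 0 0.053;1 20 -38 0 0.053;1 20 -38 0 0.053;1 20 -38 0 0.053;1 20 -38 0 0.053;1 20 -38 0 0.053;1 20 -38 0 0.053;1 20 -38 0 0.053;1 20 -38 0 0.053' 10; python3 -m crank '1 7 -38.8 -7 0;1 7 -38.8 -7 0;1 7 -38.8 -7 0;1 7 -38.8 -7 0;1 7 -38.8 -7 0;1 7 -38.8 -7 0;1 7 -38.8 -7 0;1 7 -38.8 -7 0;1 7 -38.8 -7 0;1 7 -38.8 -7 0;1 7 -38.8 -7 0;1 0 0 0 0'
```

```text
time: 1.5
eef_pos: [0.3935, 0.1857, 0.2059]
ee_rot: [0.001, -0.194, 0.981, 0.0]
ft_force: [1.2, 1.4, -0.3]
opening: 0.0938
finger_force: 0.0
time: 2.5
eef_pos: [0.47, -0.2447, 0.1275]
ee_rot: [-0.0, -0.19, 0.982, -0.001]
ft_force: [-0.8, -0.4, -0.3]
opening: 0.0941
finger_force: 0.0
```

```bash
python3 -m crank '1 7 -23.5 -10 0;1 6.7 -23.5 -10 0;1 0 0 -20 0;1 0 0 -20 0;1 0 0 -20 0;1 0 0 -16.5 0;1 0 0 0 0;1 0 0 0 0' 10
python3 - <<'E'
from h import *
s=snap('side','s1');t=snap('top','t1')
c=lambda im,u,v:cv2.resize(im[v-45:v+45,u-60:u+60,::-1],(480,360),interpolation=cv2.INTER_CUBIC)
cv2.imwrite('pics/c2.png',c(s,260,260))
E
```

```text
time: 3.17
eef_pos: [0.4832, -0.2855, 0.0315]
ee_rot: [-0.001, -0.193, 0.981, 0.001]
ft_force: [0.5, 0.2, 0.6]
opening: 0.094
finger_force: 0.0
```

View pics/c2.png

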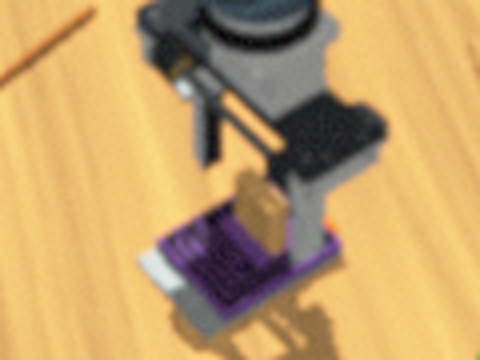

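Side crop: the two fingers straddle the pale bar (crop (262,210)) along its length, with the near finger at (308,215). The offset is small. I'll correct y by -6 mm, then close gently and lift.

```bash
python3 -m crank '1 0.5 -6 -0.5 0;1 0 0 0 0;0.3 0 0 0 0;0.3 0 0 0 0;0.3 0 0 0 0;0.3 0 0 0 0;0.3 0 0 0 0;0.3 0 0 0 0' 10; python3 -m crank '0.3 0 0 15 0;0.3 0 0 15 0;0.3 0 0 20 0;0.3 0 0 20 0;0.3 0 0 0 0;0.3 0 0 0 0;0.3 0 0 0 0'
python3 - <<'E'
from h import *
s=snap('side','s2')
cv2.imwrite('pics/c3.png',cv2.resize(s[180:300,190:350,::-1],(640,480),interpolation=cv2.INTER_CUBIC))
E
```

```text
time: 3.93
eef_pos: [0.4841, -0.2922, 0.0314]
ee_rot: [-0.0, -0.192, 0.981, 0.0]
ft_force: [0.2, -0.4, 0.1]
opening: 0.0571
finger_force: 0.0
time: 4.52
eef_pos: [0.4832, -0.2915, 0.0998]
ee_rot: [-0.001, -0.192, 0.981, 0.001]
ft_force: [-0.4, 0.1, -2.8]
opening: 0.0432
finger_force: 10.0
```

View pics/c3.png

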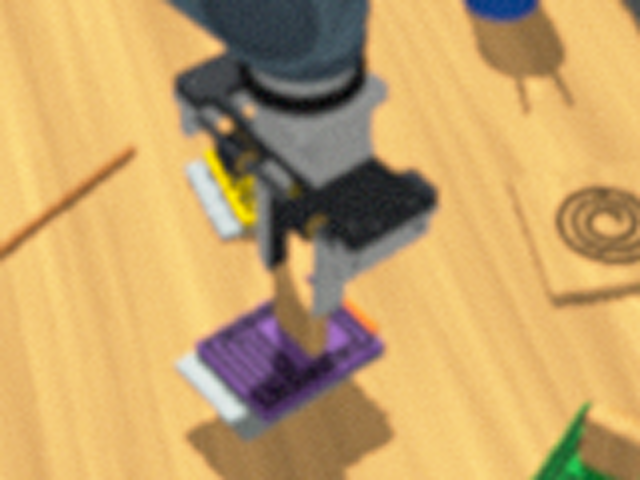

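```bash
cat > tilt.py <<'E'
from fit import *
# pose of the held module: grip-axis yaw from tool; params: local x of bar at TCP axis, height of TCP in module, tilt (foot up +)
def run(tag, cams=('top','side')):
    s=observe(); q=s['ee_rot']; yaw=2*np.arctan2(q[2],q[1])-np.pi; yaw=(yaw+np.pi/2)%np.pi-np.pi/2
    T=np.array(s['eef_pos']); data=[]
    for c in cams:
        im=snap(c,tag+c); h=cv2.cvtColor(im,cv2.COLOR_RGB2HSV); m=(h[...,0]>115)&(h[...,0]<150)&(h[...,1]>70)
        u=proj(c,[T-[0,0,.02]])[0].round().astype(int)-[45,30]; u=np.maximum(u,0)
        d=m[u[1]:u[1]+60,u[0]:u[0]+90]; d=hull(d); data.append((c,u,d.astype(np.float32)))
    B=box(-.05,.05,-.04,.04,0,.014)
    def pts(P,p):
        a,b,t=p[:3]; P=P-[.01+a,0,.031+b]; c,s_=np.cos(t),np.sin(t)
        Q=np.c_[c*P[:,0]-s_*P[:,2],P[:,1],s_*P[:,0]+c*P[:,2]]
        c,s_=np.cos(yaw),np.sin(yaw); return Q@np.array([[c,-s_,0],[s_,c,0],[0,0,1]]).T+T
    f=lambda p:sum(np.abs(hullmask([pts(B,p)],u,c)-m).sum()/m.sum() for c,u,m in data)
    r=min((minimize(f,[0,b,t],method='Nelder-Mead',options=dict(initial_simplex=np.array([0,b,t])+np.array([[0,0,0],[.005,0,0],[0,.006,0],[0,0,.15]]),xatol=1e-4,fatol=1e-4)) for b in(0,.01) for t in(0,.2)),key=lambda r:r.fun)
    lip=pts(np.array([[-.066,0,0],[0,0,0],[.054,0,.008]]),r.x)
    print('yaw',yaw.round(3),'dx,dz,tilt',r.x.round(4),'err',round(r.fun,3),[m.sum() for _,_,m in data]); print('lip-TCP mm',((lip[0]-T)*1000).round(1),'origin-TCP',((lip[1]-T)*1000).round(1),'foot',((lip[2]-T)*1000).round(1),'TCP',(T*1000).round(1))
if __name__=='__main__':
    import sys; run(sys.argv[1])
E
python3 tilt.py a
```

```text
Traceback (most recent call last):
  File "tilt.py", line 20, in <module>
    import sys; run(sys.argv[1])
                ~~~^^^^^^^^^^^^^
  File "tilt.py", line 9, in run
    d=m[u[1]:u[1]+60,u[0]:u[0]+90]; d=hull(d); data.append((c,u,d.astype(np.float32)))
                                      ~~~~^^^
  File "fit.py", line 23, in hull
    n,l,st,_=cv2.connectedComponentsWithStats(m.astype(np.uint8)); k=1+st[1:,4].argmax()
                                                                       ~~~~~~~~~~~~~~~^^
ValueError: attempt to get argmax of an empty sequence
```

```bash
sed -i "s/cams=('top','side')/cams=('side',)/" tilt.py; python3 tilt.py a
```

```text
yaw 0.387 dx,dz,tilt [-0.0156  0.0393 -0.1718] err 0.251 [np.float32(785.0)]
lip-TCP mm [-66.2 -27.  -58.9] origin-TCP [ -6.   -2.4 -70.2] foot [ 44.5  18.2 -71.5] TCP [ 483.1 -291.3   99.4]
```

```bash
python3 - <<'E'
s=open('tilt.py').read()
s=s.replace("c,u,m in data)\n    r=min","c,u,m in data)+.03*((p[0]/.003)**2+((p[1]-.005)/.006)**2)\n    for t in np.arange(-.1,.5,.1): print('t',t.round(1),round(minimize(lambda v:f([v[0],v[1],t]),[0,.005],method='Nelder-Mead',options=dict(initial_simplex=[[0,.005],[.003,.005],[0,.01]])).fun,3),end=' ')\n    r=min")
open('tilt.py','w').write(s)
E
python3 tilt.py a
python3 - <<'E'
import cv2,numpy as np
s=cv2.imread('pics/aside.png'); cv2.imwrite('pics/c4.png',cv2.resize(s[240:295,230:295],(650,550),interpolation=cv2.INTER_CUBIC))
E
```

```text
t -0.1 0.552 t 0.0 0.583 t 0.1 0.627 t 0.2 0.7 t 0.3 0.78 t 0.4 0.863 yaw 0.387 dx,dz,tilt [-0.0003  0.0167 -0.1653] err 0.537 [np.float32(794.0)]
lip-TCP mm [-76.4 -31.2 -34.5] origin-TCP [-16.1  -6.6 -45.4] foot [ 34.4  14.  -46.4] TCP [ 483.2 -291.4   99.6]
```

View pics/c4.png

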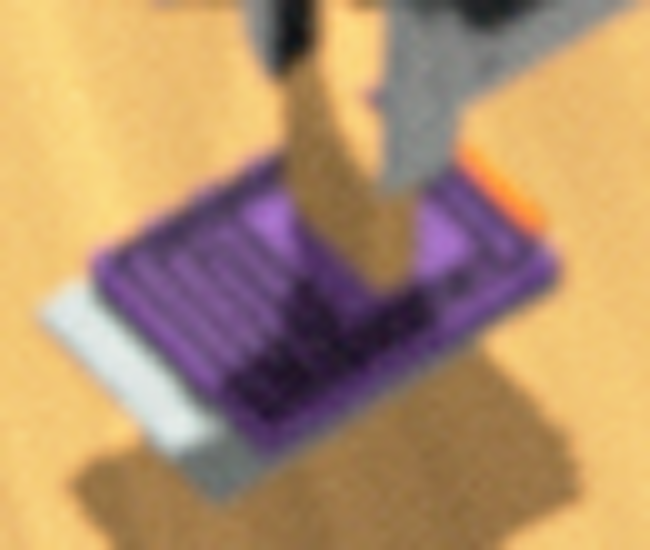

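The enlarged crop shows the module hanging from the bar. The lip's left corner is at crop (42,308), its lower corner at (215,503), and the right board corner at (560,258) top / (552,290) bottom. The foot runs from (465,150) to (545,225). I'll fit the tilt from these points.

```bash
cat > pnt.py <<'E'
from h import *
from scipy.optimize import least_squares
def solve(pm,px,T,yaw,c='side'):
    pm=np.array(pm,float)/1000; px=np.array(px,float)
    def pts(P,p):
        P=P-[.01+p[0],p[3],.031+p[1]]; a,b=np.cos(p[2]),np.sin(p[2])
        Q=np.c_[a*P[:,0]-b*P[:,2],P[:,1],b*P[:,0]+a*P[:,2]]; a,b=np.cos(yaw+p[4]),np.sin(yaw+p[4])
        return Q@np.array([[a,-b,0],[b,a,0],[0,0,1]]).T+T
    f=lambda p:np.r_[(proj(c,pts(pm,p))-px).ravel()/.7,p[0]/.004,(p[1]-.005)/.01,p[3]/.003,p[4]/.03]
    r=least_squares(f,[0,.005,0,0,0],x_scale=[.003,.003,.1,.003,.03],loss='soft_l1')
    J=np.linalg.inv(r.jac.T@r.jac); print('dx dz tilt dy dyaw',r.x.round(4),'sd',np.sqrt(np.diag(J)).round(4)); print('resid px',(proj(c,pts(pm,r.x))-px).round(1).tolist())
    L=pts(np.array([[-.066,0,0],[0,0,0],[.057,0,.008]]),r.x); print('lip-TCP',((L[0]-T)*1000).round(1),'foot-TCP',((L[2]-T)*1000).round(1))
E
python3 - <<'E'
from pnt import *
px=np.array([[42,308],[215,503],[93,260],[560,258],[552,292],[545,225],[465,150],[265,460]])/10+[230,240]-.45
pm=[[-66,40,4],[-66,-40,0],[-50,40,14],[50,-40,14],[50,-40,0],[57,-25,10],[57,25,10],[-50,-40,0]]
solve(pm,px,np.array([.4832,-.2914,.0995]),.387)
E
```

```text
dx dz tilt dy dyaw [-0.0031  0.0325 -0.0197 -0.0001 -0.0012] sd [0.0027 0.0046 0.0372 0.0027 0.0203]
resid px [[-0.8, -0.4], [0.1, 0.4], [-1.1, -0.9], [0.6, 0.3], [1.1, 0.3], [0.4, -0.1], [-3.4, -3.7], [0.1, 1.7]]
lip-TCP [-68.8 -27.8 -62.1] foot-TCP [ 45.3  18.5 -56.5]
```

The fit puts the fingertips only about 1 mm below the bar's top: the fingers were still closing when the lift began. I'll set it down, regrip lower and wait for the grip to close.

```bash
python3 -m crank '0.3 0 0 -15 0;0.3 0 0 -10 0;0.3 0 0 -6 0;0.3 0 0 -3 0;0.3 0 0 -1 0;0.3 0 0 0 0'; python3 -m crank '0.65 0 0 -1 0;0.65 0 0 0 0;0.65 0 0 0 0;0.65 0 0 -15 0;0.65 0 0 -15 0;0.65 0 0 -3 0;0.65 0 0 0 0;0.65 0 0 0 0'
python3 - <<'E'
from h import *
s=snap('side','s3')
cv2.imwrite('pics/c5.png',cv2.resize(s[230:300,220:300,::-1],(640,560),interpolation=cv2.INTER_CUBIC))
E
```

```text
time: 5.22
eef_pos: [0.4841, -0.2922, 0.0662]
ee_rot: [-0.0, -0.192, 0.981, 0.0]
ft_force: [-0.5, 0.2, -2.2]
opening: 0.043
finger_force: 10.0
time: 5.88
eef_pos: [0.4845, -0.2926, 0.0332]
ee_rot: [0.0, -0.192, 0.981, -0.0]
ft_force: [0.7, 1.1, 0.2]
opening: 0.0613
finger_force: 0.0
```

View pics/c5.png

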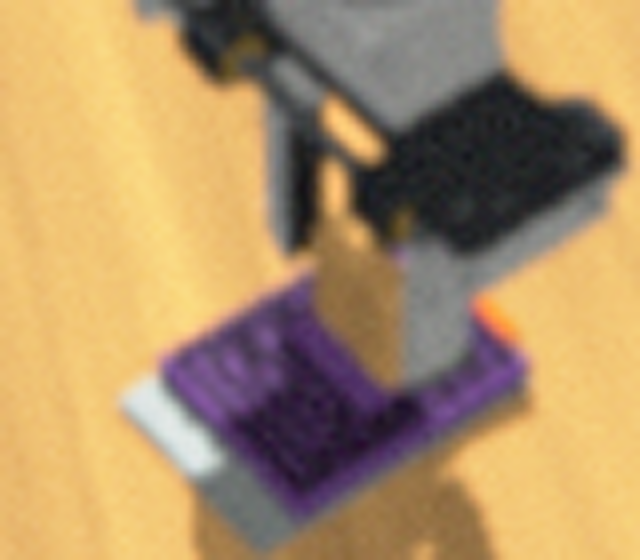

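The crop shows the module flat again, fingers low on either side of the bar: near finger at crop (435,310), bar at (360,300). I'll close fully, then lift.

```bash
python3 -m crank '0.3 0 0 -2 0;0.3 0 0 0 0;0.3 0 0 0 0;0.3 0 0 0 0;0.3 0 0 0 0;0.3 0 0 0 0' 10; python3 -m crank '0.3 0 0 10 0;0.3 0 0 20 0;0.3 0 0 20 0;0.3 0 0 20 0;0.3 0 0 0 0;0.3 0 0 0 0'
python3 - <<'E'
from h import *
s=snap('side','s4')
cv2.imwrite('pics/c6.png',cv2.resize(s[215:285,220:300,::-1],(640,560),interpolation=cv2.INTER_CUBIC))
E
```

```text
time: 6.43
eef_pos: [0.4845, -0.2927, 0.031]
ee_rot: [0.0, -0.192, 0.981, -0.001]
ft_force: [-0.1, -1.5, 2.1]
opening: 0.0437
finger_force: 10.0
time: 6.93
eef_pos: [0.4844, -0.2924, 0.1011]
ee_rot: [0.0, -0.192, 0.981, -0.001]
ft_force: [0.3, 0.8, -3.1]
opening: 0.0439
finger_force: 10.0
```

View pics/c6.png

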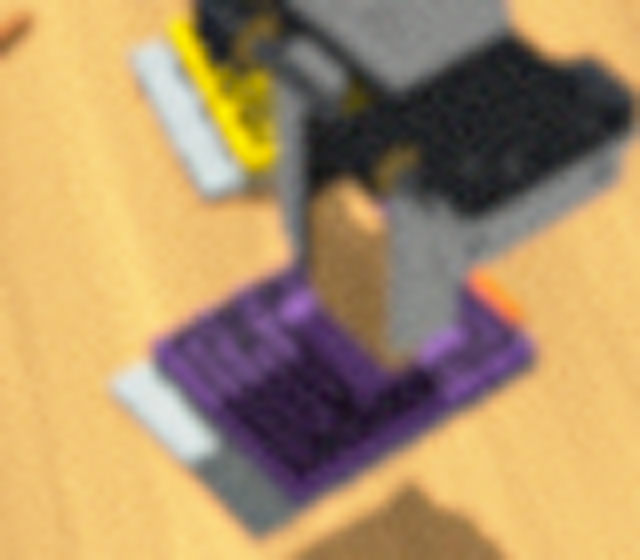

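The crop shows a full-length grip on the bar. The lip runs from (110,385) to (262,537), the right board corner is at (535,345), and the foot's end is at (520,315).

Run:
```python
from pnt import *
px=np.array([[110,385],[262,537],[150,345],[535,345],[528,372],[520,317],[298,500]])/8+[220,215]-.45
pm=[[-66,40,4],[-66,-40,0],[-50,40,14],[50,-40,14],[50,-40,0],[57,-25,10],[-50,-40,0]]
s=observe(); print(s['moment'])
solve(pm,px,np.array(s['eef_pos']),.387)
```

```text
[ 0.05754579 -0.01176008  0.00141603]
dx dz tilt dy dyaw [-0.004   0.0014 -0.0693 -0.0011  0.0389] sd [0.0028 0.0043 0.0351 0.0027 0.021 ]
resid px [[-0.7, -0.5], [-0.1, 0.5], [-0.8, -0.8], [0.2, -0.1], [0.6, 0.2], [0.1, -0.1], [0.3, 2.1]]
lip-TCP [-67.9 -29.6 -27.3] foot-TCP [ 44.3  21.4 -27.8]
```

```bash
python3 -m crank '0.3 0 0 25 0' >/dev/null; python3 -m crank '0.3 2 20 25 -0.0485;0.3 5 38 15 -0.0485;0.3 5 38 0 -0.0485;0.3 5 38 0 -0.0485;0.3 5 38 0 -0.0485;0.3 5 38 0 -0.0485;0.3 5 38 0 -0.0485;0.3 5 38 0 -0.0485;0.3 5 38 0 -0.0485;0.3 5 38 0 -0.0485;0.3 5 38 0 -0.0485;0.3 5 38 0 -0.0485'; python3 -m crank '0.3 5 38 -10 0;0.3 3 30 -10 0;0.3 0 0 0 0;0.3 0 0 0 0'
```

```text
time: 8.07
eef_pos: [0.5395, 0.1476, 0.163]
ee_rot: [-0.002, 0.098, 0.995, -0.0]
ft_force: [0.7, -0.5, -3.3]
opening: 0.0438
finger_force: 10.0
time: 8.4
eef_pos: [0.547, 0.2147, 0.1422]
ee_rot: [-0.003, 0.096, 0.995, -0.001]
ft_force: [0.2, -0.2, -1.9]
opening: 0.0437
finger_force: 10.0
```

```bash
python3 -m crank '0.3 0 8 0 0;0.3 0 0 -20 0;0.3 0 0 -20 0;0.3 0 0 -17 0;0.3 0 0 0 0;0.3 0 0 0 0'
python3 - <<'E'
from h import *
s=snap('side','s5');t=snap('top','t5')
cv2.imwrite('pics/c7.png',np.vstack([cv2.resize(i[:,:,::-1],(800,300),interpolation=cv2.INTER_CUBIC) for i in (s[125:185,160:320],t[160:235,110:310])]))
E
```

```text
time: 8.9
eef_pos: [0.5485, 0.2208, 0.0877]
ee_rot: [-0.001, 0.098, 0.995, -0.0]
ft_force: [0.1, 0.6, -2.5]
opening: 0.0437
finger_force: 10.0
```

View pics/c7.png

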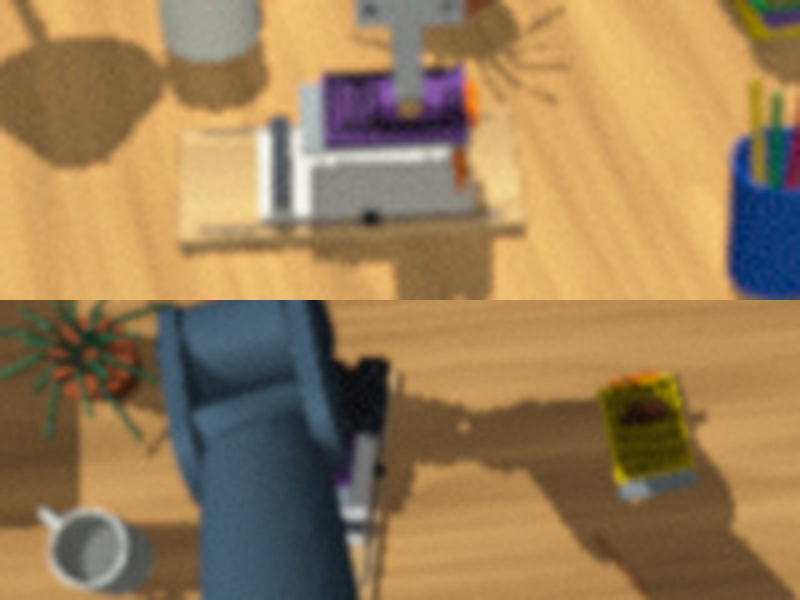

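Side crop: the module is held flat above the rail, its lip edge at crop x≈302 and its foot at (475,100). The hook is at (282,170) and the catch's near end at (460,168). In top the arm hides it. I'll check the projections numerically.

Run:
```python
from pnt import *
s=observe(); T=np.array(s['eef_pos']); print(T)
px=np.array([[302,152],[302,85],[325,147],[468,141],[325,75],[465,68],[478,118],[473,75]])/5+[160,125]-.4
pm=[[-66,-40,0],[-66,40,4],[-50,-40,0],[50,-40,0],[-50,40,14],[50,40,14],[57,-25,8],[57,25,8]]
solve(pm,px,T,-.195)
p=np.array([.5066,.231,-.195]);R=np.array([[np.cos(p[2]),-np.sin(p[2])],[np.sin(p[2]),np.cos(p[2])]])
print('TCP in dock',(R.T@(T[:2]-p[:2])*1000).round(1))
for n,x,y,z in(('hookedge near',-39.5,-.05,.027),('hookedge far',-39.5,.05,.027),('catch tip near',72,-.05,.028)):
    print(n,((proj('side',[[*(p[:2]+R@[x/1000,y]),z]])[0]+.4-[160,125])*5).round())
```

```text
[0.55015631 0.22142686 0.08984469]
dx dz tilt dy dyaw [ 0.0008  0.0019  0.05   -0.0011 -0.0212] sd [0.0014 0.0027 0.0338 0.0032 0.0239]
resid px [[-0.2, 0.8], [-0.2, -0.5], [-0.1, 1.4], [0.7, 0.3], [-0.6, -1.2], [-0.1, -2.1], [0.3, 0.2], [0.6, 0.3]]
lip-TCP [-73.1  17.1 -36.7] foot-TCP [ 46.5  -9.1 -22.5]
TCP in dock [44.6 -1. ]
hookedge near [291. 197.]
hookedge far [289. 111.]
catch tip near [454. 188.]
```

```bash
python3 -m crank '0.3 0 0 -8 0;0.3 0 0 -5 0;0.3 0 0 0 0;0.3 0 0 0 0'; python3 -m crank '0.3 0 0 -3 0;0.3 0 0 0 0;0.3 0 0 0 0';python3 -m crank '0.3 0 0 -3 0;0.3 0 0 0 0;0.3 0 0 0 0'
```

```text
time: 9.33
eef_pos: [0.5488, 0.2217, 0.0751]
ee_rot: [-0.0, 0.097, 0.995, -0.0]
ft_force: [-0.6, 0.2, -3.0]
opening: 0.0441
finger_force: 10.0
time: 9.58
eef_pos: [0.5491, 0.2218, 0.0724]
ee_rot: [-0.0, 0.097, 0.995, -0.0]
ft_force: [0.2, -0.2, -3.2]
opening: 0.0435
finger_force: 10.0
time: 9.83
eef_pos: [0.5489, 0.222, 0.0701]
ee_rot: [-0.0, 0.097, 0.995, 0.0]
ft_force: [-4.1, 0.9, 4.3]
opening: 0.044
finger_force: 10.0
```

The contact is the sprung foot on the ramp (force about (-4, +7) N). I'll back off and shift outward, so the rigid board edge rests on the catch top instead. Then I'll ease the grip and lower, to rock the foot end up.

```bash
python3 -m crank '0.3 0 0 5 0;0.3 0 0 5 0;0.3 8 -1.5 0 0;0.3 7 -1.5 0 0;0.3 0 0 0 0;0.3 0 0 0 0'; python3 -m crank '0.3 0 0 -3 0;0.3 0 0 -2 0;0.3 0 0 -2 0;0.3 0 0 0 0;0.3 0 0 0 0' 6;python3 -m crank '0.3 -1 0.2 -1.5 0;0.3 0 0 0 0'
```

```text
time: 10.33
eef_pos: [0.5647, 0.2184, 0.0792]
ee_rot: [-0.0, 0.098, 0.995, -0.0]
ft_force: [-0.5, 0.1, -3.2]
opening: 0.0439
finger_force: 10.0
time: 10.75
eef_pos: [0.5638, 0.2187, 0.0721]
ee_rot: [-0.0, 0.097, 0.995, -0.0]
ft_force: [0.1, 0.5, -2.5]
opening: 0.0444
finger_force: 6.0
time: 10.92
eef_pos: [0.5631, 0.219, 0.0709]
ee_rot: [0.0, 0.097, 0.995, 0.0]
ft_force: [0.6, 0.3, -3.2]
opening: 0.0439
finger_force: 6.0
```

```bash
python3 -m crank '0.3 -1 0.2 -1.5 0;0.3 0 0 0 0';python3 -m crank '0.3 -1 0.2 -1.5 0;0.3 0 0 0 0';python3 -m crank '0.3 -1 0.2 -1.5 0;0.3 0 0 0 0'
```

```text
time: 11.08
eef_pos: [0.5624, 0.2192, 0.0701]
ee_rot: [0.0, 0.097, 0.995, 0.0]
ft_force: [-1.4, -0.4, 1.5]
opening: 0.0434
finger_force: 6.0
time: 11.25
eef_pos: [0.5612, 0.2194, 0.0687]
ee_rot: [0.0, 0.097, 0.995, 0.0]
ft_force: [-2.8, -0.5, 4.7]
opening: 0.0438
finger_force: 6.0
time: 11.42
eef_pos: [0.56, 0.2197, 0.0669]
ee_rot: [-0.0, 0.097, 0.995, 0.0]
ft_force: [-3.4, -0.7, 4.9]
opening: 0.0436
finger_force: 6.0
```

Run:
```python
from h import *
s=snap('side','s6')
cv2.imwrite('pics/c8.png',cv2.resize(s[125:180,190:270,::-1],(800,550),interpolation=cv2.INTER_CUBIC))
print(observe()['moment'])
```

```text
[-0.18523628  0.59048059 -0.04503321]
```

View pics/c8.png

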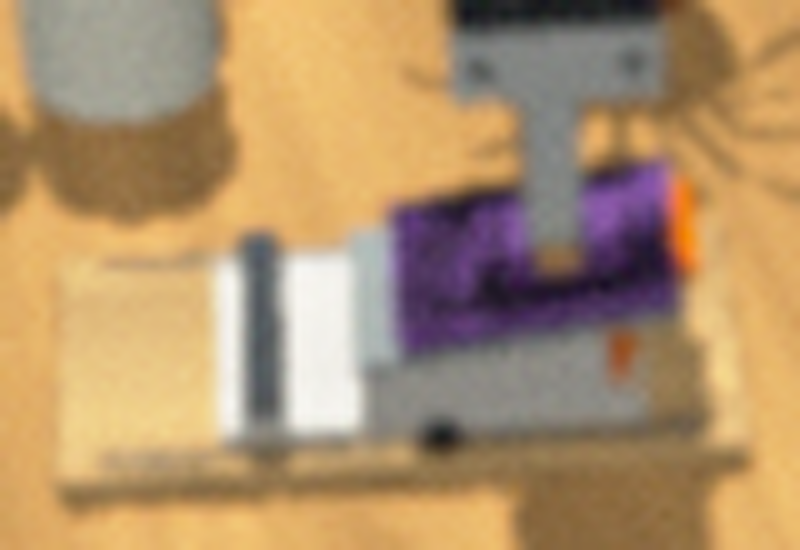

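The module is now tilted foot end up. The lip edge runs from (352,230) to (358,365), the board's right end sits at (670,162)–(682,318), the foot is at (688,225) and the hook edge at (285,330). I'll fit the tilt.

Run:
```python
from pnt import *
s=observe(); T=np.array(s['eef_pos'])
px=np.array([[358,368],[352,230],[400,360],[682,320],[392,210],[670,162],[697,272],[688,180]])/10+[190,125]-.45
pm=[[-66,-40,0],[-66,40,4],[-50,-40,0],[50,-40,0],[-50,40,14],[50,40,14],[57,-25,8],[57,25,8]]
solve(pm,px,T,-.195)
p=np.array([.5066,.231,-.195]);R=np.array([[np.cos(p[2]),-np.sin(p[2])],[np.sin(p[2]),np.cos(p[2])]])
print('TCP in dock',(R.T@(T[:2]-p[:2])*1000).round(1),T.round(4))
```

```text
dx dz tilt dy dyaw [-0.0011 -0.0003  0.1598 -0.0011 -0.0218] sd [0.0013 0.0027 0.0304 0.0032 0.0231]
resid px [[-0.4, 0.8], [-0.1, -0.1], [-0.1, 0.8], [0.4, -0.0], [-0.3, -1.1], [-0.3, -1.1], [0.3, -0.0], [0.4, 0.7]]
lip-TCP [-67.2  15.9 -42.2] foot-TCP [ 50.2 -10.  -14.7]
TCP in dock [54.6 -0.8] [0.5601 0.2197 0.0669]
```

```bash
python3 -m crank '0.3 -1 0.2 -1.2 0;0.3 0 0 0 0';python3 -m crank '0.3 -1 0.2 -1.2 0;0.3 0 0 0 0';python3 -m crank '0.3 -1 0.2 -1.2 0;0.3 0 0 0 0;0.3 0 0 0 0'
```

```text
time: 11.63
eef_pos: [0.559, 0.2198, 0.0654]
ee_rot: [-0.0, 0.097, 0.995, 0.0]
ft_force: [-2.6, 0.1, 3.4]
opening: 0.0442
finger_force: 6.0
time: 11.8
eef_pos: [0.5579, 0.2201, 0.0639]
ee_rot: [-0.0, 0.097, 0.995, 0.0]
ft_force: [-2.1, 0.9, 4.4]
opening: 0.0438
finger_force: 6.0
time: 12.05
eef_pos: [0.5569, 0.2202, 0.0625]
ee_rot: [-0.0, 0.097, 0.995, 0.0]
ft_force: [-2.6, 0.2, 1.5]
opening: 0.044
finger_force: 6.0
```

```bash
python3 -m crank '0.3 -3 0.6 0 0;0.3 -4 0.8 0 0;0.3 -4 0.8 0 0;0.3 -4 0.8 0 0;0.3 0 0 0 0;0.3 0 0 0 0' 10;python3 -m crank '0.3 0 0 -1.5 0;0.3 0 0 0 0;0.3 0 0 0 0';python3 -m crank '0.3 0 0 -1 0;0.3 0 0 0 0;0.3 0 0 0 0'
```

```text
time: 12.55
eef_pos: [0.5417, 0.2232, 0.0627]
ee_rot: [-0.0, 0.097, 0.995, -0.0]
ft_force: [-0.5, 0.3, -2.5]
opening: 0.0439
finger_force: 10.0
time: 12.8
eef_pos: [0.5422, 0.2231, 0.0613]
ee_rot: [0.0, 0.097, 0.995, -0.0]
ft_force: [-0.3, 0.4, -3.0]
opening: 0.0439
finger_force: 10.0
time: 13.05
eef_pos: [0.5426, 0.2231, 0.0607]
ee_rot: [0.0, 0.097, 0.995, 0.0]
ft_force: [0.0, -0.5, -0.5]
opening: 0.0439
finger_force: 10.0
```

```bash
python3 -m crank '0.3 -4 0.8 0 0;0.3 -4 0.8 0 0;0.3 -3 0.6 0 0;0.3 0 0 0 0;0.3 0 0 0 0';python3 -m crank '0.3 -2 0.4 0 0;0.3 0 0 0 0';python3 -m crank '0.3 -2 0.4 0 0;0.3 0 0 0 0'; python3 -m crank '0.3 -2 0.4 0 0;0.3 0 0 0 0'
```

```text
time: 13.47
eef_pos: [0.5307, 0.2256, 0.0605]
ee_rot: [-0.0, 0.097, 0.995, 0.0]
ft_force: [-0.4, 0.2, 0.0]
opening: 0.0439
finger_force: 10.0
time: 13.63
eef_pos: [0.5292, 0.2258, 0.0606]
ee_rot: [0.0, 0.097, 0.995, 0.0]
ft_force: [0.9, -0.4, -0.2]
opening: 0.0442
finger_force: 10.0
time: 13.8
eef_pos: [0.5272, 0.2262, 0.0606]
ee_rot: [0.0, 0.097, 0.995, 0.0]
ft_force: [1.3, -0.3, 1.0]
opening: 0.0443
finger_force: 10.0
time: 13.97
eef_pos: [0.5253, 0.2266, 0.0606]
ee_rot: [0.0, 0.097, 0.995, 0.0]
ft_force: [1.5, -0.6, 0.7]
opening: 0.0439
finger_force: 10.0
```

```bash
python3 -m crank '0.3 -1.5 0.3 0 0;0.3 0 0 0 0';python3 -m crank '0.3 -1.5 0.3 0 0;0.3 0 0 0 0'
python3 - <<'E'
from h import *
s=snap('side','s7')
cv2.imwrite('pics/c9.png',cv2.resize(s[125:180,190:270,::-1],(800,550),interpolation=cv2.INTER_CUBIC))
E
```

```text
time: 14.13
eef_pos: [0.5248, 0.2268, 0.061]
ee_rot: [0.002, 0.097, 0.995, 0.0]
ft_force: [5.5, -1.8, 0.3]
opening: 0.0438
finger_force: 10.0
time: 14.3
eef_pos: [0.5241, 0.227, 0.0615]
ee_rot: [0.002, 0.097, 0.995, 0.0]
ft_force: [5.6, -2.1, 0.9]
opening: 0.0439
finger_force: 10.0
```

View pics/c9.png

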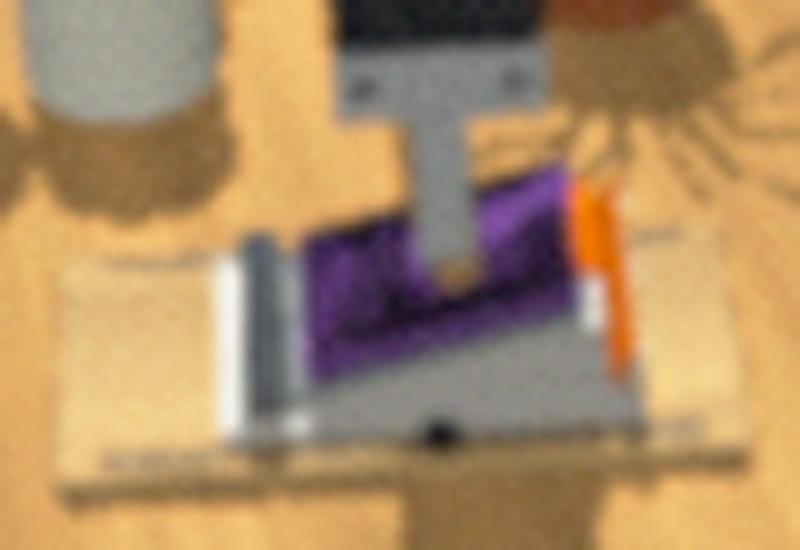

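Side crop: the lip is tucked under the dark hook (275,330), with 5.6 N of wall contact. The foot is up at (590,225), inside the catch at (615,300). I'll rock it down part way, pivoting about the lip, and then release. The click will come from pressing with closed fingers on the foot end, which keeps the load small.

```bash
python3 -m crank '0.3 1.7 -0.3 -1.8 0;0.3 1.7 -0.3 -1.8 0;0.3 0 0 0 0' 8;python3 -m crank '0.3 1.6 -0.3 -1.9 0;0.3 1.6 -0.3 -1.9 0;0.3 0 0 0 0'; python3 -m crank '0.65 0 0 0 0;0.65 0 0 0 0;0.65 0 0 0 0;0.65 0 0 0 0;0.65 0 0 0 0'
```

```text
time: 14.6
eef_pos: [0.5267, 0.2264, 0.0571]
ee_rot: [0.001, 0.097, 0.995, 0.0]
ft_force: [5.1, -2.1, 2.6]
opening: 0.0438
finger_force: 8.0
time: 14.85
eef_pos: [0.529, 0.2259, 0.0525]
ee_rot: [0.0, 0.097, 0.995, 0.0]
ft_force: [5.2, -1.1, 1.4]
opening: 0.0439
finger_force: 8.0
time: 15.27
eef_pos: [0.5279, 0.226, 0.0524]
ee_rot: [-0.001, 0.097, 0.995, -0.0]
ft_force: [0.8, -0.2, 0.4]
opening: 0.0611
finger_force: 0.0
```

```bash
python3 -m crank '0.65 0 0 15 0;0.65 0 0 20 0;0.65 0 0 20 0;0 16 -3 0 0;0 15.5 -3 0 0;0 0 0 0 0;0 0 0 0 0;0 0 0 0 0;0 0 0 0 0;0 0 0 0 0;0 0 0 0 0;0 0 0 0 0' 20;python3 -m crank '0 0 0 -20 0;0 0 0 -20 0;0 0 0 -15 0;0 0 0 0 0;0 0 0 0 0'
```

```text
time: 16.27
eef_pos: [0.5599, 0.2201, 0.1078]
ee_rot: [-0.0, 0.097, 0.995, -0.0]
ft_force: [0.6, -0.7, 0.7]
opening: 0.0046
finger_force: 0.0
time: 16.68
eef_pos: [0.5595, 0.2199, 0.0524]
ee_rot: [-0.001, 0.097, 0.995, -0.0]
ft_force: [0.3, -0.2, -0.1]
opening: 0.0005
finger_force: 0.0
```

```bash
python3 -m crank '0 0 0 -4 0;0 0 0 -3 0;0 0 0 0 0';python3 -m crank '0 0 0 -2 0;0 0 0 -2 0;0 0 0 0 0';python3 -m crank '0 0 0 -2 0;0 0 0 0 0';python3 -m crank '0 0 0 -2 0;0 0 0 0 0'
```

```text
time: 16.93
eef_pos: [0.5605, 0.22, 0.0463]
ee_rot: [0.0, 0.097, 0.995, 0.0]
ft_force: [0.5, -0.3, 0.7]
opening: 0.0002
finger_force: 0.0
time: 17.18
eef_pos: [0.5601, 0.2199, 0.0418]
ee_rot: [-0.0, 0.097, 0.995, -0.0]
ft_force: [0.7, -0.3, -0.1]
opening: -0.0
finger_force: 0.0
time: 17.35
eef_pos: [0.5601, 0.2199, 0.0397]
ee_rot: [-0.0, 0.097, 0.995, -0.0]
ft_force: [0.7, 0.0, 0.1]
opening: 0.0005
finger_force: 0.0
time: 17.52
eef_pos: [0.5605, 0.22, 0.0382]
ee_rot: [0.0, 0.097, 0.995, 0.0]
ft_force: [-0.5, -0.4, 2.1]
opening: 0.0006
finger_force: 1.1
```

Contact at TCP z ≈ 38 mm. Pressing on in small steps.

```bash
python3 -m crank '0 0 0 -1.5 0;0 0 0 0 0';python3 -m crank '0 0 0 -1.5 0;0 0 0 0 0';python3 -m crank '0 0 0 -1.5 0;0 0 0 0 0';python3 -m crank '0 0 0 -1.5 0;0 0 0 0 0'
```

```text
time: 17.68
eef_pos: [0.5607, 0.2201, 0.037]
ee_rot: [0.0, 0.097, 0.995, 0.0]
ft_force: [-1.2, -0.3, 3.3]
opening: 0.0005
finger_force: 2.1
time: 17.85
eef_pos: [0.5609, 0.22, 0.0352]
ee_rot: [0.001, 0.097, 0.995, 0.0]
ft_force: [2.3, -0.1, 1.8]
opening: 0.0002
finger_force: 0.9
time: 18.02
eef_pos: [0.5599, 0.2198, 0.0329]
ee_rot: [-0.0, 0.097, 0.995, -0.0]
ft_force: [0.1, -0.5, 1.0]
opening: 0.0004
finger_force: 0.3
time: 18.18
eef_pos: [0.5595, 0.2198, 0.0311]
ee_rot: [-0.001, 0.097, 0.995, -0.0]
ft_force: [0.7, 0.6, 0.8]
opening: 0.0001
finger_force: 0.0
```

```bash
python3 -m crank '0 0 0 -1.5 0;0 0 0 0 0';python3 -m crank '0 0 0 -1.2 0;0 0 0 0 0'
```

```text
time: 18.35
eef_pos: [0.5596, 0.2198, 0.0298]
ee_rot: [-0.001, 0.097, 0.995, -0.0]
ft_force: [-0.1, 0.1, -0.2]
opening: 0.0002
finger_force: 0.0
time: 18.52
eef_pos: [0.56, 0.2199, 0.0289]
ee_rot: [-0.0, 0.097, 0.995, -0.0]
ft_force: [-0.2, -0.5, -0.9]
opening: 0.0003
finger_force: 0.0
```

The force peaked and then vanished, which suggests the click. I'll check for the firm bottom.

```bash
python3 -m crank '0 0 0 -1 0;0 0 0 0 0';python3 -m crank '0 0 0 -0.8 0;0 0 0 0 0'
```

```text
time: 18.68
eef_pos: [0.5603, 0.2199, 0.0283]
ee_rot: [0.0, 0.097, 0.995, 0.0]
ft_force: [-1.1, -0.4, 0.0]
opening: 0.0003
finger_force: 0.0
time: 18.85
eef_pos: [0.5604, 0.22, 0.0283]
ee_rot: [-0.0, 0.097, 0.995, -0.0]
ft_force: [-1.1, -1.0, 6.0]
opening: 0.0006
finger_force: 2.7
```

Firm bottom at z ≈ 28 mm, which is the flat height. I'll lift off and look.

```bash
python3 -m crank '0 0 0 5 0;0 0 0 20 0;0 0 0 40 0;0 0 0 40 0;0 0 0 40 0;0 -30 -30 30 0;0 -30 -40 0 0;0 -20 -40 0 0;0 -20 -40 0 0;0 0 -40 0 0;0 0 0 0 0;0 0 0 0 0'
python3 - <<'E'
from fit import *
s=snap('side','s8');t=snap('top','t8')
cv2.imwrite('pics/c10.png',np.vstack([cv2.resize(i[:,:,::-1],(440,300),interpolation=cv2.INTER_CUBIC) for i in (s[130:190,185:273],t[175:235,145:233])]))
p=np.array([.5066,.231,-.195]);mm={}
for c,im in(('side',s),('top',t)):
    h=cv2.cvtColor(im,cv2.COLOR_RGB2HSV); m=(h[...,0]>115)&(h[...,0]<150)&(h[...,1]>70); u=proj(c,[[.524,.228,.02]])[0].astype(int)
    w=np.zeros_like(m); w[u[1]-30:u[1]+30,u[0]-40:u[0]+40]=1; mm[c]=hull(m&w)
    x,e=fit([box(-.05,.05,-.04,.04,.014,.028)],{c:mm[c]},[.524,.228,-.195])
    d=x-p; print(c,'in dock x,y,yaw',(d[0]*np.cos(p[2])+d[1]*np.sin(p[2])).round(4),(-d[0]*np.sin(p[2])+d[1]*np.cos(p[2])).round(4),d[2].round(3),round(e,3))
E
```

```text
time: 19.85
eef_pos: [0.4739, 0.0465, 0.1969]
ee_rot: [0.0, 0.099, 0.995, 0.0]
ft_force: [0.2, 0.6, 0.3]
opening: 0.0004
finger_force: 0.0
side in dock x,y,yaw 0.0198 0.0057 -0.022 0.248
top in dock x,y,yaw 0.019 0.0011 0.065 0.116
```

View pics/c10.png

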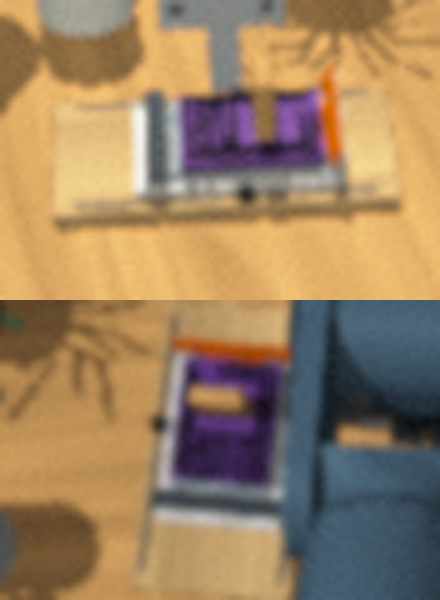

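Final picture: the module lies flat under the hook (side (155,145)) and the catch (side (330,130)). Its edges are parallel to the rail with even margins in top (left edge (175,485) to (187,360)), and nothing is touching it. Handing in.

```bash
python3 -c "
from workcell import manip
print(manip.job_done())"
```

```text
the job is handed in; nothing more can be done
None
```

The purple module is clipped onto the rail and released: flat, square and centred by the last pictures, foot clicked in under the catch, at most about 8 N felt at the wrist, and handed in at about 20 s (no verdict was returned).

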